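# Clamp a guitar tremolo block to a set torque

## Task

Set the brass tremolo block upright into the slot of the blue cam clamp, fully down between its jaws, without dropping it in. Then swing the red torque-wrench handle clockwise (seen from above) until it clicks, that is until its joint just gives, and stop there without forcing the handle on to its end stop; let go so that the handle springs straight and the clamp stays tight. Leave the pliers, the tin and the screwdriver alone.

Things in the scene. Friction and masses are not known exactly. Their poses are not given: they have to be found in the camera images.
- clamp: Blue and steel cam clamp, fixed to the bench. Origin under it, at bench height. Base plate 110 mm in x, y from -80 to +110 mm, 10 mm thick. Slot around (0, +70) mm: fixed jaw with its face at y = +83 mm, sliding jaw closing to +y, end cheeks at x = -34 and +34 mm, all 22 mm above the bench. A housing 36 mm high (64 by 66 mm around (0, -38) mm) carries the upright spindle at (0, -35) mm.
- pocket (a point): Point on the slot's floor, 10 mm above the bench, at the centre of where the clamped block stands (against the fixed jaw). Axes as the clamp's: x along the slot, y across it towards the fixed jaw.
- jaw_face (a point): Middle of the sliding jaw's face, 16 mm above the bench; y points the way it closes. The slot reaches from this face to the fixed jaw, 31 to 35 mm wide at the start, 26 mm when clamped on the block. Only the spindle moves the jaw, by a few mm in all.
- block_mid (a point): Centre of the loose brass tremolo block: 60 mm (x, length) by 26 mm (y, width) by 44 mm (z, height), 0.45 kg, edges rounded 3 mm, six dark string holes in its top. It starts upright on the bench; this point is 22 mm above its underside. It goes into the slot lengthwise, either way round.
- axis (a point): Point on the spindle's upright axis, 52 mm above the bench. The steel wrench head, 38 mm across, stays on the spindle and turns with it; x points along the head to where the straight handle points. Clockwise from above closes the jaw against about 0.3 N m of rubbing until the cam comes up tight, 0.5 to 1.2 rad on: different each run, it must be felt. The spindle stays where it is left.
- grip (a point): Middle of the red handle: level cylinder, 24 mm thick, 100 mm long, centred 140 mm from the spindle axis, 52 mm above the bench, x points outward. It hinges on the head 30 mm from the axis, sprung straight; with the spindle tight it gives at 8 to 9 N of push across its middle (the click), then swings on at that push, a proper click being 3 to 10 mm, to a hard stop at 15 mm. It springs back.
- pliers: Small pliers with yellow handles, 145 mm long, 12 mm high, lying on the bench; origin under the pivot. Bystander.
- tin: Round white tin, 60 mm across, 22 mm high; origin under its centre. Bystander.
- driver: Screwdriver with an orange handle lying on the bench; origin under its middle. Bystander.
- block: The same brass block; its origin lies under its centre, on its underside.
There are look-alikes about, which are no part of the job. There is more than one size of the block; the job needs the smaller.

How it is judged:
By the outcome, as a careful person would: the job done as asked, in the order asked, and still so for the second after the job is handed in, with the robot touching nothing.
It also fails if it takes over 72 s, if anything falls off the work surface, if the arm or the gripper's body presses on something with over 40 N, if the wrist force passes 120 N, or if a joint passes its speed limit or range.

## Robot

A 6-joint arm with a two-finger parallel gripper is mounted at the origin on the work surface. World frame = base frame: x ahead of the robot, y to its left, z up, the work surface at z = 0. Lengths are in m, angles in rad, forces in N, time in s.
With the tool pointing down it reaches from about 0.35 to 0.975 m from the base axis. Payload 7.1 kg.
Tool frame: the origin (TCP) lies at the very end of the fingers, on their centre line; the grasp point (between the pads) lies 19 mm behind it (robot.grip_depth is the distance from the TCP to the grasp point, in m); z points along the fingers, y is the direction in which the jaws open and shut (so a half turn about z gives the same grasp; the last joint's range is limited). The gripper opens to 88 mm and grips with 3 to 60 N. Pads are 20 mm wide; open, the fingers measure 115 mm over their backs; the gripper's body (75 mm by 178 mm) begins 61 mm behind the grasp point.
Start: joints at [1.276, 0.423, 1.63, -0, 1.089, -0.019], TCP at [0.17, 0.601, 0.186] pointing down, gripper open.
Joint ranges: [-3, 3], [-0.9, 2.11], [0.09, 2.58], [-1.31, 4.45], [0.11, 2.69], [-2.54, 2.54]. Speed limits (rad/s): [2.39, 2.39, 3.01, 3.14, 3.14, 3.14].

## Interface

Orientations are given as a unit quaternion [x, y, z, w].
In Python, from rig import robot gives the robot as it stands.
- The arm moves only by the tool drive_tool, never from a script. Its argument "series" is a list of rows, each a list of 7 numbers: the shift along the tool's x, y, z in cm, then the turn, a rotation vector about the tool's x, y, z in degrees, then the closure, from -1 (fully open) to 1 (shut). In form: [[x, y, z, ax, ay, az, grip], ...]. A call has 1 to 5 rows; each row is the pose to reach, as a shift and turn from the pose commanded when the call began, along the tool's axes at that moment; what a row does not reach only later rows make up. A row lasts 1/12 s, in which the tool goes at most 41.7 mm and 7.16 degrees, less where a joint would pass 70% of its speed; a pose out of reach is approached as far as the arm can. A call with a gripper value outside its range is refused whole. The fingers move at their own pace and stop on an object; "newtons" is the grip in N (left out, the last holds). Time passes only in rows, so rows that repeat a pose let the fingers close. It gives the time, the measured TCP pose, the force and the opening at its end, in the units of the state.
- robot.get_state(): the state, without advancing time (a new reading comes with each control period).
- robot.grab_frame(name): name is "side" or "top"; returns (picture, depth): 400x640x3 uint8, red, green, blue; 400x640 float32, m along the optical axis (not along the pixel's ray), 0 where there is no reading.
- robot.camera_info(name): a dict with "K" (3x3 intrinsics, pixels), "cam_to_world" (4x4, takes a point from camera to world coordinates). Camera axes: x right, y down, z forward; pixel columns grow to the right and rows downward; lengths in m; the calibration is good to about 2 mm. A picture is of the moment at which its call begins. camera_info takes no time and is no camera call.
- robot.close_job(): hands the job in, once; it reports no verdict.
Trained networks look in the newest picture that a camera, given by its name, has taken for a name from the list of things; names that differ only in an ending like _2 or _b are one class to them, and where a whole thing is asked for, a point or a joint stands for the part that bears it (a point fixed in the world has none). Each returns a list of dicts, best first, with "conf" (0 to 1); they miss things now and then, are a little off and sometimes report something else, mostly with a low value. They report only what shows in the picture. A call takes as long as a camera call. They do not tell look-alikes from the thing itself.
- robot.look_for(camera, name): "centre" ([column, row] in pixels, amid what is visible of it).
The state is a dict: "time_s": time; "qpos": joint angles; "joint_vel": joint speeds; "effort": joint torques, N m; "eef_pos": TCP position; "ee_rot": TCP orientation; "ft_force": force on the tool from outside, world axes, zero at the start; "wrist_torque": the same for the moment, N m; "finger_gap": finger opening in m.
Only numpy, scipy, OpenCV 4.12 (cv2) and the standard library are available. Lean on these libraries where they do the work, as an engineer would, in place of code of your own. Each camera call takes 0.05 s, during which the arm holds its last target. There are 200 camera calls.

## Working session

There is one attempt and no reset: what is moved stays moved. The work goes in short steps, Python scripts to look and compute and a tool call to move; the robot and the scene stay as the last step left them, time stands still between calls to the robot, and variables do not carry over. Pictures are saved under pics/ and viewed, about 8 in all and at most 12, crops included, and the job is handed in when it is done.

Besides the shell and the picture viewer there is one more tool, called after "Call:" as name(argument=value, ...) on one line, values as JSON. drive_tool: Moves the arm, as the interface text tells. Its arguments: {"type":"object","properties":{"series":{"type":"array","items":{"type":"array","items":{"type":"number"}}},"newtons":{"type":"number"}},"required":["series"]}

```bash
mkdir -p pics; ls; cat > h.py <<'E'
import numpy as np, cv2
from rig import robot
def grab(n,f):
    p,d=robot.grab_frame(n); cv2.imwrite('pics/'+f,p[:,:,::-1]); np.save(f'{n}_d.npy',d); np.save(f'{n}_p.npy',p); return p,d
def w(n,u,v,z=None,d=None):
    c=robot.camera_info(n);K=np.array(c['K']);T=np.array(c['cam_to_world'])
    r=np.linalg.solve(K,[u,v,1.])
    if d is not None: p=r*d
    else:
        dr=T[:3,:3]@r; return T[:3,3]+dr*(z-T[2,3])/dr[2]
    return T[:3,:3]@p+T[:3,3]
E
python3 - <<'E'
from h import *
np.set_printoptions(precision=3,suppress=True)
for n in('top','side'):
    p,d=grab(n,n+'1.png')
    print(n,np.array(robot.camera_info(n)['cam_to_world']),robot.camera_info(n)['K'][0])
    for t in('block','clamp','axis','grip','jaw_face','pocket','pliers','tin','driver'):
        for r in robot.look_for(n,t)[:4]:
            u,v=r['centre'];dd=d[int(v),int(u)]
            print(n,t,np.round([u,v],0),round(r['conf'],2),w(n,u,v,d=dd))
s=robot.get_state();print(s)
E
```

```text
pics
top [[-0.028 -0.98   0.198  0.345]
 [-1.     0.03   0.008 -0.041]
 [-0.013 -0.198 -0.98   1.072]
 [ 0.     0.     0.     1.   ]] [419.084   0.    319.277]
top block [230. 267.] 0.74 [0.395 0.187 0.056]
top block [209. 232.] 0.58 [0.483 0.242 0.042]
top clamp [283. 211.] 0.91 [0.535 0.06  0.017]
top axis [339. 190.] 0.82 [ 0.576 -0.083  0.057]
top axis [210. 230.] 0.17 [0.488 0.24  0.044]
top grip [351. 185.] 0.66 [ 0.345 -0.041  1.072]
top jaw_face [210. 229.] 0.42 [0.491 0.24  0.043]
top pocket [284. 214.] 0.67 [0.528 0.058 0.016]
top pliers [319. 146.] 0.66 [ 0.706 -0.036  0.011]
top tin [282. 208.] 0.44 [0.54  0.063 0.024]
top driver [447. 226.] 0.81 [ 0.482 -0.353  0.022]
side [[-0.982 -0.145  0.12   0.428]
 [-0.188  0.72  -0.668  0.583]
 [ 0.011 -0.679 -0.734  0.733]
 [ 0.     0.     0.     1.   ]] [377.297   0.    321.044]
side block [365. 300.] 0.71 [0.404 0.202 0.058]
side block [315. 322.] 0.61 [0.495 0.259 0.043]
side clamp [317. 246.] 0.84 [0.529 0.064 0.019]
side clamp [367. 145.] 0.39 [ 0.454 -0.342  0.017]
side axis [315. 200.] 0.64 [ 0.557 -0.047  0.057]
side grip [303. 180.] 0.69 [ 0.599 -0.107  0.059]
side jaw_face [320. 248.] 0.9 [0.52  0.068 0.021]
side pocket [320. 251.] 0.75 [0.52  0.078 0.02 ]
side pocket [315. 323.] 0.32 [0.494 0.263 0.045]
side pliers [254. 213.] 0.59 [ 0.713 -0.022 -0.001]
side tin [241. 296.] 0.69 [0.66  0.222 0.019]
side driver [366. 143.] 0.54 [ 0.459 -0.345  0.021]
{'time_s': 1.0, 'qpos': array([ 1.276,  0.423,  1.63 , -0.   ,  1.089, -0.019]), 'joint_vel': array([-0.   , -0.001,  0.   ,  0.   ,  0.   , -0.   ]), 'effort': array([  0.002, -54.458, -27.405,   0.065,   0.017,  -0.   ]), 'eef_pos': array([0.17 , 0.601, 0.186]), 'ee_rot': array([0.137, 0.991, 0.   , 0.   ]), 'ft_force': array([0.419, 0.215, 0.095]), 'wrist_torque': array([-0.014,  0.021, -0.022]), 'finger_gap': 0.08749219759968924}
```

```bash
python3 - <<'E'
import cv2
a=cv2.imread('pics/top1.png')[120:300,170:410];cv2.imwrite('pics/c1.png',cv2.resize(a,None,fx=3.3,fy=3.3,interpolation=2))
a=cv2.imread('pics/side1.png')[110:360,200:440];cv2.imwrite('pics/c2.png',cv2.resize(a,None,fx=2.4,fy=2.4,interpolation=2))
E
```

```text
(no output)
```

View pics/c1.png

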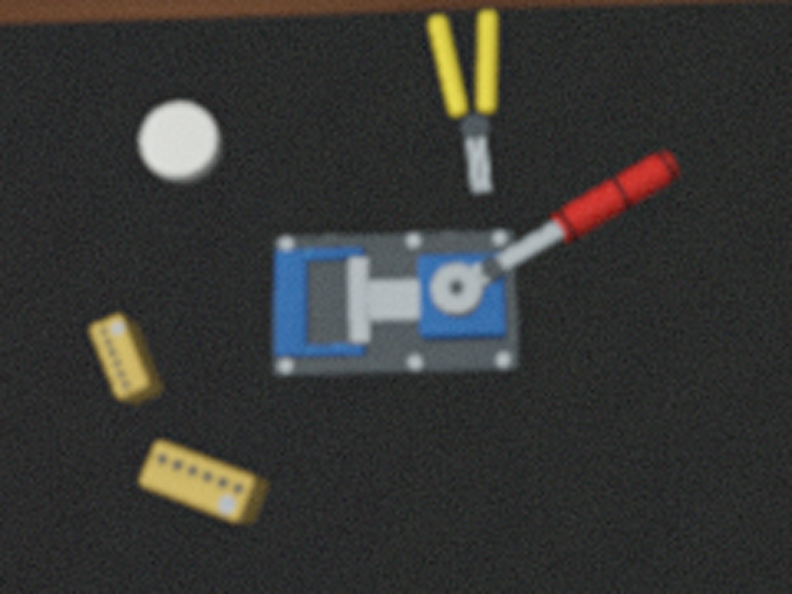

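View pics/c2.png

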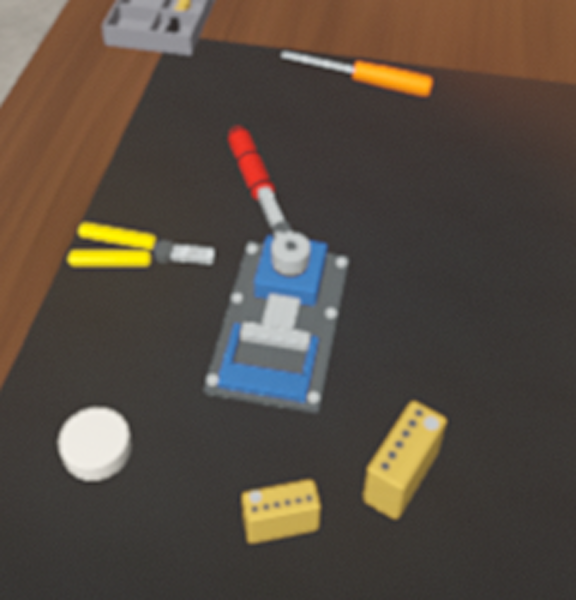

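Small block: top crop (122,358), i.e. about pixel (207,228). The fixed jaw faces world +y; the handle points to +x/−y and has to sweep towards −x. The larger block at (200,480) is the look-alike.

```bash
cat > m.py <<'E'
from h import *
np.set_printoptions(precision=4,suppress=True)
def cloud(n):
    p=np.load(n+'_p.npy');d=np.load(n+'_d.npy');c=robot.camera_info(n);K=np.array(c['K']);T=np.array(c['cam_to_world'])
    v,u=np.mgrid[:400,:640];r=np.stack([u,v,np.ones_like(u)],-1)@np.linalg.inv(K).T*d[...,None]
    return r@T[:3,:3].T+T[:3,3],cv2.cvtColor(p,cv2.COLOR_RGB2HSV),d>0
def rect(X):
    c,s,a=cv2.minAreaRect((X[:,:2]*1000).astype(np.float32)); return np.round(c,1),np.round(s,1),round(a,1),len(X),np.round(1000*np.median(X[:,2]),1)
def near(P,x,y,r): return np.hypot(P[...,0]-x,P[...,1]-y)<r
E
python3 - <<'E'
from m import *
for n in('top','side'):
    P,h,ok=cloud(n);H,S,V=h[...,0],h[...,1],h[...,2]
    z=P[...,2]
    print(n,'bench',np.median(z[ok&near(P,.45,.06,.04)&(V<70)]))
    print('block',rect(P[ok&near(P,.49,.245,.06)&(z>.037)&(z<.053)]))
    bl=(H>95)&(H<125)&(S>120)&ok&near(P,.54,.03,.2)
    print('Ujaw',rect(P[bl&(z>.015)&(z<.028)&(P[...,1]>.04)]))
    print('hous',rect(P[bl&(z>.03)&(z<.042)]))
    hd=ok&(S<60)&(V>90)&(z>.045)&near(P,.54,-.025,.035);print('head',rect(P[hd]), P[hd].mean(0))
    rd=((H<8)|(H>172))&(S>130)&ok&near(P,.6,-.1,.15)&(z>.03);print('handle',rect(P[rd]),P[rd].mean(0))
    st=ok&(S<60)&(V>110)&near(P,.54,.035,.045)&(z>.012)&(z<.035);print('jaw',rect(P[st]))
    fl=ok&(V<115)&(S<80)&near(P,.54,.065,.04)&(z<.017);print('floor',rect(P[fl]))
E
```

```text
top bench 0.00020898906229660508
block (array([494.9, 249.6]), array([59.8, 27. ]), 22.8, 255, np.float64(43.6))
Ujaw (array([535.6, 102. ]), array([66.5, 83.6]), 89.9, 392, np.float64(21.6))
hous (array([534.8,  -7.2]), array([63.2, 62.3]), 88.3, 330, np.float64(35.3))
head (array([547.2, -18.3]), array([35.3, 68.8]), 43.5, 245, np.float64(61.9)) [ 0.5403 -0.0163  0.0613]
handle (array([ 604.4, -126.7]), array([24.8, 98.7]), 28.5, 368, np.float64(61.0)) [ 0.6031 -0.127   0.0604]
jaw (array([546.7,  52.6]), array([52.1, 77.8]), 86.7, 297, np.float64(20.1))
floor (array([540.8,  67.9]), array([71.7, 76.7]), 85.6, 314, np.float64(9.5))
side bench 5.8675485229975344e-05
block (array([491.2, 251.8]), array([59.9, 26.3]), 22.8, 403, np.float64(43.3))
Ujaw (array([532.9, 105. ]), array([70.7, 82.8]), 89.9, 468, np.float64(21.0))
hous (array([532.4,  -5.1]), array([67.4, 63.9]), 89.9, 308, np.float64(34.9))
head (array([539. , -24.5]), array([34.5, 68.3]), 16.5, 195, np.float64(61.5)) [ 0.5404 -0.0158  0.0607]
handle (array([ 600.7, -125. ]), array([ 24.9, 100.9]), 29.4, 246, np.float64(60.8)) [ 0.6013 -0.1214  0.0597]
jaw (array([540.2,  52.2]), array([84.4, 54.9]), 4.9, 276, np.float64(19.7))
floor (array([541.4,  66.9]), array([72.7, 75.1]), 83.2, 252, np.float64(9.4))
```

Call:
drive_tool(series=[[-3.4,-2.1,0,0,0,0,-1],[-6.8,-4.2,0,0,0,0,-1],[-10.2,-6.3,0,0,0,0,-1],[-13.6,-8.4,0,0,0,0,-1],[-17,-10.5,0,0,0,0,-1]], newtons=40)

```text
time_s: 1.42
eef_pos: [0.306, 0.4527, 0.1858]
ee_rot: [0.137, 0.991, 0.0, 0.0]
ft_force: [1.0, 1.0, 0.5]
finger_gap: 0.0879
```

Call:
drive_tool(series=[[-3.4,-2.1,0,0,0,0,-1],[-6.8,-4.2,0,0,0,0,-1],[-10.2,-6.3,0,0,0,0,-1],[-13.6,-8.4,0,0,0,0,-1],[-17,-10.5,0,0,0,0,-1]])

```text
time_s: 1.83
eef_pos: [0.4412, 0.3051, 0.1859]
ee_rot: [0.137, 0.991, 0.0, 0.0]
ft_force: [-0.1, -0.7, -1.2]
finger_gap: 0.0877
```

Call:
drive_tool(series=[[-3.4,-2.1,0,0,0,-7,-1],[-6.6,-4.0,0,0,0,-14,-1],[-6.6,-4.0,0,0,0,-21,-1],[-6.6,-4.0,0,0,0,-28,-1],[-6.6,-4.0,0,0,0,-35,-1]])

```text
time_s: 2.25
eef_pos: [0.4934, 0.2493, 0.1857]
ee_rot: [-0.167, 0.986, 0.0, 0.0]
ft_force: [-0.6, 0.6, -0.7]
finger_gap: 0.0879
```

Call:
drive_tool(series=[[0,0,0,0,0,-3.5,-1],[0,0,0,0,0,-3.5,-1],[0,0,0,0,0,-3.5,-1]])

```text
time_s: 2.5
eef_pos: [0.4928, 0.2502, 0.1857]
ee_rot: [-0.194, 0.981, 0.0, 0.0]
ft_force: [0.2, -0.4, 0.3]
finger_gap: 0.0877
```

Call:
drive_tool(series=[[0,0,4,0,0,0,-1],[0,0,8,0,0,0,-1],[0,0,12,0,0,0,-1],[0,0,14,0,0,0,-1],[0,0,14,0,0,0,-1]])

```text
time_s: 2.92
eef_pos: [0.4893, 0.2488, 0.0414]
ee_rot: [-0.194, 0.981, -0.001, -0.004]
ft_force: [-0.5, 0.2, 0.8]
finger_gap: 0.0872
```

```bash
python3 - <<'E'
from h import *
p,_=grab('side','s2.png');q,_=grab('top','t2.png')
a=cv2.resize(p[230:370,240:440],None,fx=3.6,fy=3.6)[:,:,::-1][:500]
b=cv2.resize(q[180:300,160:280],None,fx=3,fy=3)[:,:,::-1]
o=np.zeros((504,800,3),np.uint8);o[:a.shape[0],:440]=a[:,:440];o[:360,440:800]=b;cv2.imwrite('pics/c3.png',o)
E
```

```text
(no output)
```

View pics/c3.png

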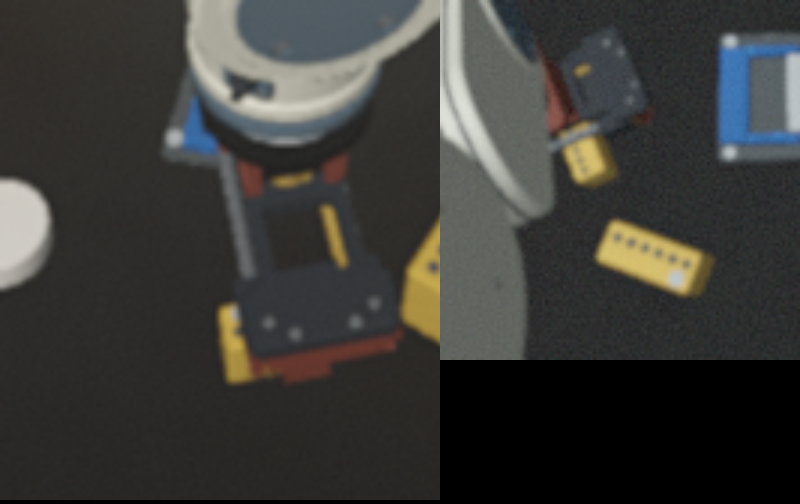

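Call:
drive_tool(series=[[0,0,0,0,0,0,-1],[0,0,0,0,0,0,-1]])

```text
time_s: 3.18
eef_pos: [0.4943, 0.2511, 0.0477]
ee_rot: [-0.195, 0.981, 0.0, 0.002]
ft_force: [-0.2, -0.5, 0.2]
finger_gap: 0.0878
```

```bash
python3 - <<'E'
from h import *
s=robot.get_state();print(s['eef_pos'],s['ee_rot'],s['qpos'])
c=robot.camera_info('side');K=np.array(c['K']);T=np.linalg.inv(c['cam_to_world'])
for X in ([.4736,.2955,.046],[.493,.2505,.022],[.521,.262,.044],[.465,.239,.044]):
    p=K@(T@np.r_[X,1])[:3];p=p/p[2];print(X,p[:2],(p[:2]-[240,230])*3.6)
E
```

```text
[0.49427224 0.2510503  0.04769961] [-1.94966566e-01  9.80808217e-01  4.40971278e-04  1.75659167e-03] [ 4.48509850e-01  5.17839400e-01  1.87268802e+00 -3.37338837e-05
  7.47443111e-01 -1.51470915e+00]
[0.4736, 0.2955, 0.046] [321.88909825 340.91284413] [294.80075369 399.28623888]
[0.493, 0.2505, 0.022] [316.3842394  322.38124265] [274.98326183 332.57247354]
[0.521, 0.262, 0.044] [301.07432772 320.13334718] [219.8675798  324.48004985]
[0.465, 0.239, 0.044] [331.55746386 314.49556195] [329.60686989 304.18402301]
```

Call:
drive_tool(series=[[0,0,1.0,0,0,0,-1],[0,0,2,0,0,0,-1],[0,0,3,0,0,0,-1],[0,0,3,0,0,0,-1],[0,0,3,0,0,0,-1]])

```text
time_s: 3.6
eef_pos: [0.4919, 0.2499, 0.0147]
ee_rot: [-0.195, 0.981, -0.0, -0.001]
ft_force: [0.7, -0.0, 0.1]
finger_gap: 0.0877
```

Call:
drive_tool(series=[[0,0,0,0,0,0,1],[0,0,0,0,0,0,1],[0,0,0,0,0,0,1],[0,0,0,0,0,0,1],[0,0,0,0,0,0,1]], newtons=40)

```text
time_s: 4.02
eef_pos: [0.4929, 0.2503, 0.0159]
ee_rot: [-0.195, 0.981, 0.0, 0.0]
ft_force: [-0.9, 0.1, -0.1]
finger_gap: 0.058
```

Call:
drive_tool(series=[[0,0,0,0,0,0,1],[0,0,0,0,0,0,1],[0,0,0,0,0,0,1],[0,0,0,0,0,0,1],[0,0,0,0,0,0,1]])

```text
time_s: 4.43
eef_pos: [0.4927, 0.2502, 0.0157]
ee_rot: [-0.195, 0.981, -0.0, -0.0]
ft_force: [0.4, 0.3, 0.7]
finger_gap: 0.0244
```

Call:
drive_tool(series=[[0,0,0,0,0,0,1],[0,0,0,0,0,0,1],[0,0,0,0,0,0,1]])

```text
time_s: 4.68
eef_pos: [0.4928, 0.2502, 0.0157]
ee_rot: [-0.195, 0.981, -0.0, 0.0]
ft_force: [0.5, -0.2, 0.8]
finger_gap: 0.0046
```

Call:
drive_tool(series=[[0,0,-0.5,0,0,0,1],[0,0,-1.5,0,0,0,1],[0,0,-3,0,0,0,1],[0,0,-4,0,0,0,1],[0,0,-4,0,0,0,1]])

```text
time_s: 5.1
eef_pos: [0.4944, 0.2511, 0.0584]
ee_rot: [-0.195, 0.981, 0.001, 0.002]
ft_force: [0.4, -0.8, -0.6]
finger_gap: 0.0009
```

Call:
drive_tool(series=[[0,0,0,0,0,0,1],[0,0,0,0,0,0,1],[0,0,0,0,0,0,1]])

```text
time_s: 5.35
eef_pos: [0.4924, 0.2501, 0.0552]
ee_rot: [-0.195, 0.981, -0.0, -0.0]
ft_force: [0.0, -0.2, 0.2]
finger_gap: 0.0007
```

```bash
python3 - <<'E'
from h import *
p,_=grab('side','s3.png');q,_=grab('top','t3.png')
a=cv2.resize(p[210:370,230:430],None,fx=2.2,fy=2.2)[:,:,::-1]
b=cv2.resize(q[180:300,160:280],None,fx=3,fy=3)[:,:,::-1]
o=np.zeros((360,800,3),np.uint8);o[:a.shape[0],:440]=a[:,:440];o[:360,440:800]=b;cv2.imwrite('pics/c4.png',o)
E
```

```text
(no output)
```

View pics/c4.png

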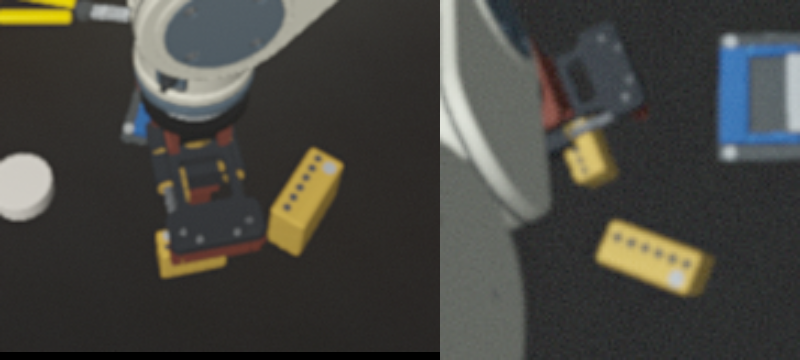

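```bash
python3 - <<'E'
from m import *
t=np.array([.4924,.2501,.0552]);y=np.array([-.382,.924,0]);x=np.array([-.924,-.382,0])
for n in('top','side'):
    P,h,ok=cloud(n);H,S,V=h[...,0],h[...,1],h[...,2]
    q=P-t;L=np.stack([q@x,q@y,-q[...,2]],-1)*1000
    yel=(H>15)&(H<32)&(S>90)
    m=ok&near(P,t[0],t[1],.12)&(P[...,2]>.006)&(P[...,2]<.25)&~yel
    for a in range(-200,50,15):
        k=m&(L[...,2]>=a)&(L[...,2]<a+15)
        if k.sum()>5: print(n,'z',a,k.sum(),'x',np.percentile(L[k][:,0],[2,98]),'y',np.percentile(L[k][:,1],[2,98]))
    k=ok&yel&near(P,t[0],t[1],.06)&(P[...,2]>.005);print('blk',k.sum(),rect(P[k]),P[k].min(0),P[k].max(0))
p=np.load('side_p.npy')[240:350,270:400];cv2.imwrite('pics/c5.png',cv2.resize(p,None,fx=5,fy=5,interpolation=2)[:,:,::-1])
E
```

```text
top z -200 19 x [-17.0979  18.4936] y [-41.8394 -40.0662]
top z -185 30 x [-19.1373  18.8009] y [-41.9251 -38.125 ]
top z -170 595 x [-30.6773  30.2566] y [-89.2316 -39.816 ]
top z -155 86 x [-17.5665  31.9304] y [-89.6942 -10.699 ]
top z -140 95 x [14.6349 32.3701] y [-78.1426  -9.8256]
top z -125 7 x [29.8355 31.7784] y [-81.7054  -8.5167]
top z -5 18 x [-17.5763 111.7709] y [-31.8758  -3.2425]
top z 10 8 x [-20.6107  10.1225] y [-13.891    4.3277]
top z 25 22 x [-24.6002  42.5346] y [-117.9201  -13.5831]
top z 40 38 x [-7.336 82.578] y [-118.9537  -46.3915]
blk 212 (array([480.5, 236.9]), array([47.2, 41.1]), 53.4, 212, np.float64(42.1)) [0.4636 0.2092 0.005 ] [0.5107 0.2605 0.2123]
side z -185 39 x [-18.147   25.0232] y [11.1981 19.4129]
side z -170 1294 x [-28.5579  31.7175] y [12.2198 89.8662]
side z -155 407 x [-30.8972  33.8484] y [-20.1172  90.1546]
side z -140 278 x [-31.3208  34.3384] y [-18.9101  82.518 ]
side z -125 129 x [-30.9306  33.5207] y [-41.0223  82.5683]
side z -95 14 x [-2.7143 11.1027] y [13.0562 14.8176]
side z -80 24 x [-3.2138 12.2916] y [11.232  13.3788]
side z -5 24 x [-23.3735 113.1952] y [-30.641   -2.8185]
side z 10 15 x [-24.4437 -19.8392] y [-9.7998  5.3529]
blk 324 (array([485.7, 279.2]), array([56.2, 71.5]), 89.6, 324, np.float64(43.4)) [0.4498 0.2508 0.0052] [0.5213 0.3073 0.2208]
```

View pics/c5.png

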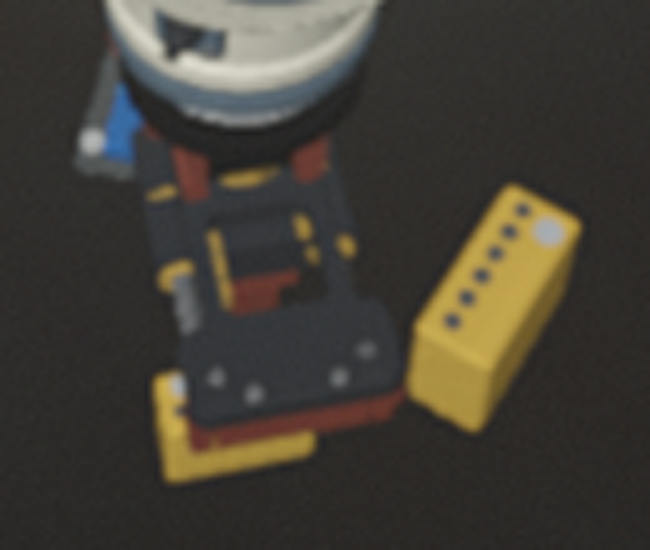

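Call:
drive_tool(series=[[0,-3,-3,0,0,0,-1],[0,-6,-6,0,0,0,-1],[0,-9,-9,0,0,0,-1],[0,-12,-10,0,0,0,-1],[0,-15,-10,0,0,0,-1]])

```text
time_s: 5.87
eef_pos: [0.5527, 0.1107, 0.1589]
ee_rot: [-0.195, 0.981, -0.0, 0.003]
ft_force: [-0.0, 0.4, 0.8]
finger_gap: 0.0302
```

```bash
python3 - <<'E'
from m import *
for n in('top','side'):
    p,d=grab(n,n+'4.png')
    P,h,ok=cloud(n);H,S,V=h[...,0],h[...,1],h[...,2];z=P[...,2]
    print(n,'block',rect(P[ok&near(P,.49,.245,.07)&(z>.037)&(z<.053)]))
    k=(H>15)&(H<32)&(S>90)&ok&near(P,.49,.245,.08)&(z>.003)&(z<.037);print(P[k].min(0),P[k].max(0),k.sum())
    print([ (np.round(r['centre']),r['conf']) for r in robot.look_for(n,'block')])
p=np.load('side_p.npy')[200:370,230:430];cv2.imwrite('pics/c6.png',cv2.resize(p,None,fx=3,fy=3,interpolation=2)[:,:,::-1])
print(robot.get_state()['eef_pos'])
E
```

```text
top block (array([0., 0.]), array([0., 0.]), 0.0, 0, np.float64(nan))
  return _methods._mean(a, axis=axis, dtype=dtype,
  ret = ret.dtype.type(ret / rcount)
Traceback (most recent call last):
ValueError: zero-size array to reduction operation minimum which has no identity
```

```bash
python3 - <<'E' 2>&1 | grep -v Warn
from m import *
n='side';p,d=grab(n,n+'4.png')
P,h,ok=cloud(n);H,S,V=h[...,0],h[...,1],h[...,2];z=P[...,2]
print(n,'block',rect(P[ok&near(P,.49,.245,.07)&(z>.037)&(z<.053)]))
k=(H>15)&(H<32)&(S>90)&ok&near(P,.49,.245,.08)&(z>.003);print(k.sum(),P[k].min(0),P[k].max(0))
p=np.load('side_p.npy')[200:370,230:430];cv2.imwrite('pics/c6.png',cv2.resize(p,None,fx=3,fy=3,interpolation=2)[:,:,::-1])
print(robot.get_state()['eef_pos'])
E
```

```text
side block (array([471.1, 243.1]), array([103.7,  26.6]), 23.2, 404, np.float64(43.3))
712 [0.4128 0.2077 0.0034] [0.5286 0.2745 0.059 ]
[0.5519 0.1086 0.1563]
```

View pics/c6.png

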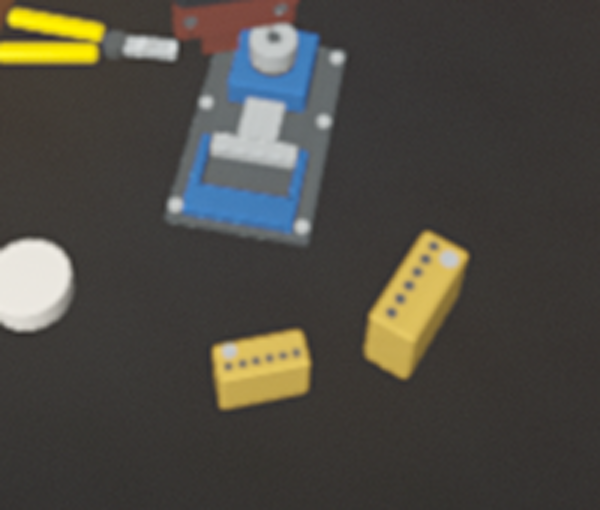

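```bash
python3 - <<'E' 2>&1 | grep -v Warn
from m import *
s=robot.get_state();print(s['eef_pos'],s['ee_rot'],s['finger_gap'])
c=robot.camera_info('side');K=np.array(c['K']);T=np.linalg.inv(c['cam_to_world'])
t=s['eef_pos']
for o in([0,0,0],[0,0,.08],[0,0,.15],[-.034,.082,.15]):
    p=K@(T@np.r_[t+o,1])[:3];print(o,p[:2]/p[2])
P,h,ok=cloud('side')
q=P-t;y=np.array([-.382,.924,0]);x=np.array([-.924,-.382,0])
L=np.stack([q@x,q@y,-q[...,2]],-1)*1000
m=ok&near(P,t[0],t[1],.12)&(P[...,2]>.07)&(P[...,2]<.4)
for a in range(-240,90,15):
    k=m&(L[...,2]>=a)&(L[...,2]<a+15)
    if k.sum()>3: print('z',a,k.sum(),'x',np.percentile(L[k][:,0],[2,98]),'y',np.percentile(L[k][:,1],[2,98]))
cv2.imwrite('pics/c7.png',np.load('side_p.npy')[:,120:520,::-1])
E
```

```text
[0.5519 0.1086 0.1563] [-0.1934  0.9811 -0.0004  0.001 ] 0.038122848381306265
[0, 0, 0] [301.5425 220.9842]
[0, 0, 0.08] [300.3723 192.8957]
[0, 0, 0.15] [299.1733 164.1191]
[-0.034, 0.082, 0.15] [308.5518 201.1938]
z -240 197 x [-35.7935  36.4465] y [10.7586 39.1592]
z -225 507 x [-34.1013  36.0361] y [-2.0627 36.7519]
z -210 55 x [-32.2013  33.0891] y [11.5081 36.7515]
z -195 130 x [-17.935   24.5919] y [ 5.9515 17.4565]
z -180 225 x [-20.2908  24.4216] y [-12.3126  16.8351]
z -165 1170 x [-29.8514  31.4512] y [-5.2497 88.4728]
z -150 534 x [-31.3025  33.3478] y [-72.8275  86.707 ]
z -135 341 x [-31.7598  33.2365] y [-74.2312  80.9638]
z -120 51 x [-29.1572  28.6222] y [-73.6576  80.2011]
z -60 50 x [-9.4571 11.1658] y [23.6755 26.4132]
z -45 24 x [-9.7697 11.1714] y [23.5686 25.7643]
```

View pics/c7.png

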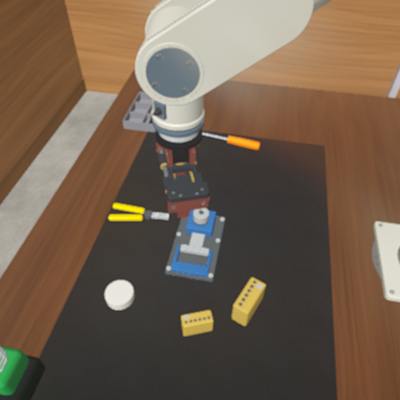

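The measured fingers end roughly 40 mm above the reported TCP, so the gripper closed above the block. I'll measure that offset properly.

```bash
python3 - <<'E' 2>&1 | grep -v Warn
from m import *
t=np.array([.5519,.1086,.1563]);y=np.array([-.382,.924,0]);x=np.array([-.924,-.382,0])
P,h,ok=cloud('side')
q=P-t;L=np.stack([q@x,q@y,-q[...,2]],-1)*1000
m=ok&(abs(L[...,0])<25)&(abs(L[...,1])<40)&(L[...,2]>-75)&(P[...,2]>.075)
vs=np.where(m.any(1))[0]
for v in vs:
    u=np.where(m[v])[0];print(v,u.min(),u.max(),np.median(L[v,u],0),h[v,u].mean(0).round())
b=vs.max()
for v in range(b+1,b+6): print(v,L[v,305].round(),h[v,305],P[v,305].round(3))
m=ok&(abs(L[...,0])<36)&(L[...,1]>60)&(L[...,1]<95)&(P[...,2]>.1)
print('body z',np.percentile(L[m][:,2],[1,50,99,100]))
E
```

```text
211 305 309 [  7.5817  25.1691 -56.7672] [ 37. 114. 120.]
212 298 309 [  0.878   25.3376 -54.2626] [ 17. 118. 122.]
213 298 309 [  0.7617  24.9122 -51.3092] [ 16. 118. 123.]
214 298 309 [  0.639   25.1989 -49.2999] [ 16. 120. 124.]
215 298 309 [  0.6041  25.0269 -46.6474] [ 30. 119. 126.]
216 298 309 [  0.6151  24.8974 -43.2399] [ 26. 105. 125.]
217 298 305 [ -3.0939  24.4967 -40.0991] [  5.  84. 112.]
218 298 298 [ -9.7349  23.491  -38.0693] [ 6. 77. 79.]
219 [  27. -131.  149.] [ 90  14 108] [ 0.577 -0.022  0.007]
220 [  26. -126.  147.] [ 84  12 109] [ 0.576 -0.017  0.009]
221 [  25. -123.  147.] [ 83  10 107] [ 0.575 -0.014  0.009]
222 [  25. -120.  149.] [ 78  12 108] [ 0.575 -0.012  0.008]
223 [  24. -114.  145.] [101  19 110] [ 0.573 -0.006  0.011]
body z [-425.8991 -352.5851 -121.1939 -117.7294]
```

Call:
drive_tool(series=[[0,3,0,0,0,0,-1],[0,6,0,0,0,0,-1],[0,9,0,0,0,0,-1],[0,12,4,0,0,0,-1],[0,15,8,0,0,0,-1]])

```text
time_s: 6.38
eef_pos: [0.4969, 0.2434, 0.0893]
ee_rot: [-0.195, 0.981, 0.001, 0.002]
ft_force: [-0.3, 0.5, -0.7]
finger_gap: 0.0716
```

Call:
drive_tool(series=[[0,0,1,0,0,0,-1],[0,0,2,0,0,0,-1],[0,0,2,0,0,0,-1],[0,0,2,0,0,0,-1],[0,0,2,0,0,0,-1]])

```text
time_s: 6.8
eef_pos: [0.4977, 0.2407, 0.07]
ee_rot: [-0.195, 0.981, 0.0, 0.001]
ft_force: [0.2, -0.2, 0.1]
finger_gap: 0.0879
```

Call:
drive_tool(series=[[0,0,2,0,0,0,-1],[0,0,4,0,0,0,-1],[0,0,5.5,0,0,0,-1],[0,0,6,0,0,0,-1],[0,0,6,0,0,0,-1]])

```text
time_s: 7.22
eef_pos: [0.4968, 0.2404, 0.0089]
ee_rot: [-0.195, 0.981, -0.0, -0.0]
ft_force: [0.3, -1.0, 0.6]
finger_gap: 0.0876
```

Call:
drive_tool(series=[[0,1.1,0,0,0,0,-1],[0,1.1,1,0,0,0,-1],[0,1.1,2,0,0,0,-1],[0,1.1,3.2,0,0,0,-1],[0,1.1,3.2,0,0,0,-1]])

```text
time_s: 7.63
eef_pos: [0.4909, 0.2506, -0.0252]
ee_rot: [-0.195, 0.981, -0.0, -0.002]
ft_force: [-0.9, 0.7, 0.0]
finger_gap: 0.0879
```

Call:
drive_tool(series=[[0,0,0,0,0,0,1],[0,0,0,0,0,0,1],[0,0,0,0,0,0,1],[0,0,0,0,0,0,1],[0,0,0,0,0,0,1]], newtons=40)

```text
time_s: 8.05
eef_pos: [0.4927, 0.2513, -0.0226]
ee_rot: [-0.195, 0.981, 0.0, 0.0]
ft_force: [0.5, -0.0, -0.3]
finger_gap: 0.0576
```

Call:
drive_tool(series=[[0,0,0,0,0,0,1],[0,0,0,0,0,0,1],[0,0,0,0,0,0,1],[0,0,0,0,0,0,1],[0,0,0,0,0,0,1]])

```text
time_s: 8.47
eef_pos: [0.4924, 0.251, -0.0229]
ee_rot: [-0.195, 0.981, -0.0, -0.0]
ft_force: [0.6, 0.7, 1.3]
finger_gap: 0.0256
```

Call:
drive_tool(series=[[0,0,0,0,0,0,1],[0,0,0,0,0,0,1],[0,0,0,0,0,0,1]])

```text
time_s: 8.72
eef_pos: [0.4924, 0.2511, -0.0229]
ee_rot: [-0.195, 0.981, -0.0, 0.0]
ft_force: [0.3, -1.5, 1.5]
finger_gap: 0.0259
```

Call:
drive_tool(series=[[0,0,-1,0,0,0,1],[0,0,-3,0,0,0,1],[0,0,-5,0,0,0,1],[0,0,-7,0,0,0,1],[0,0,-8,0,0,0,1]])

```text
time_s: 9.13
eef_pos: [0.493, 0.2517, 0.0592]
ee_rot: [-0.195, 0.981, 0.0, 0.001]
ft_force: [0.0, 1.2, -3.8]
finger_gap: 0.0257
```

```bash
cat > o.py <<'E'
from m import *
def ortho(n,f,z,x0,x1,y0,y1,s=.0005):
    c=robot.camera_info(n);K=np.array(c['K']);T=np.linalg.inv(c['cam_to_world'])
    X,Y=np.meshgrid(np.arange(x0,x1,s),np.arange(y0,y1,s),indexing='ij')
    q=np.stack([X,Y,np.full_like(X,z),np.ones_like(X)],-1)@T[:3].T@K.T
    return cv2.remap(cv2.imread('pics/'+f),(q[...,0]/q[...,2]).astype(np.float32),(q[...,1]/q[...,2]).astype(np.float32),cv2.INTER_CUBIC)
E
python3 - <<'E'
from o import *
x0,y0=.48,.03
for n,f in(('side','side4.png'),('top','top1.png')):
    o=ortho(n,f,.022,x0,.59,y0,.15);cv2.imwrite(f'pics/o_{n}.png',o)
    B=o[...,0].astype(float)-o[...,2]   # blueness: B-R
    B=cv2.GaussianBlur(B,(0,0),2); th=40
    print(n)
    for x in(.515,.525,.535,.545,.555):
        r=B[int((x-x0)/.0005)]>th; k=np.where(np.diff(r.astype(int)))[0]; print('x',x,'y edges',(y0+k*.0005).round(4))
    for y in(.085,.09,.095,.1,.105):
        r=B[:,int((y-y0)/.0005)]>th; k=np.where(np.diff(r.astype(int)))[0]; print('y',y,'x edges',(x0+k*.0005).round(4))
    G=cv2.cvtColor(o,cv2.COLOR_BGR2GRAY)
    for x in(.525,.535,.545): print('jaw',x,(y0+.0005*np.where(np.diff((cv2.GaussianBlur(G,(0,0),2)[int((x-x0)/.0005)]>120).astype(int)))[0]).round(4))
E
```

```text
side
x 0.515 y edges [0.034  0.113  0.1445]
x 0.525 y edges [0.1135 0.1445]
x 0.535 y edges [0.1135 0.145 ]
x 0.545 y edges [0.113 0.145]
x 0.555 y edges [0.034  0.113  0.1445]
y 0.085 x edges [0.49   0.4995 0.566  0.5765]
y 0.09 x edges [0.49   0.5    0.5655 0.576 ]
y 0.095 x edges [0.49   0.5005 0.5655 0.576 ]
y 0.1 x edges [0.49   0.5005 0.5655 0.576 ]
y 0.105 x edges [0.49   0.5005 0.5655 0.5765]
jaw 0.525 [0.09]
jaw 0.535 [0.0895]
jaw 0.545 [0.0895]
top
x 0.515 y edges [0.1115 0.139 ]
x 0.525 y edges [0.1115 0.1395]
x 0.535 y edges [0.1115 0.1395]
x 0.545 y edges [0.1115 0.139 ]
x 0.555 y edges [0.111 0.139]
y 0.085 x edges [0.491  0.5035 0.5665 0.5785]
y 0.09 x edges [0.491  0.5035 0.5665 0.5785]
y 0.095 x edges [0.4915 0.503  0.566  0.5785]
y 0.1 x edges [0.4915 0.5025 0.566  0.5785]
y 0.105 x edges [0.4915 0.503  0.5665 0.579 ]
jaw 0.525 [0.082]
jaw 0.535 [0.082]
jaw 0.545 [0.082]
```

Call:
drive_tool(series=[[0.4,-3.2,0,0,0,4.5,1],[0.8,-6.4,0,0,0,9,1],[1.2,-9.6,0,0,0,13.5,1],[1.6,-12.8,0,0,0,18,1],[1.94,-15.77,0,0,0,22.5,1]])

```text
time_s: 9.55
eef_pos: [0.5345, 0.0965, 0.0569]
ee_rot: [0.002, 1.0, -0.0, -0.0]
ft_force: [-0.2, 0.1, -3.0]
finger_gap: 0.0257
```

Call:
drive_tool(series=[[0,0,0,0,0,0,1],[0,0,0,0,0,0,1],[0,0,0,0,0,0,1],[0,0,0,0,0,0,1]])

```text
time_s: 9.88
eef_pos: [0.5343, 0.099, 0.0569]
ee_rot: [-0.001, 1.0, 0.0, -0.0]
ft_force: [0.3, 0.9, -3.8]
finger_gap: 0.026
```

```bash
python3 - <<'E'
from o import *
s=robot.get_state();print(s['eef_pos'],s['ee_rot'],s['ft_force'])
for n in('side','top'):
    grab(n,n+'5.png');P,h,ok=cloud(n);H,S,V=h[...,0],h[...,1],h[...,2];z=P[...,2]
    k=(H>15)&(H<32)&(S>90)&ok&near(P,.535,.098,.06)&(z>.06)&(z<.15)
    print(n,k.sum(),*( (P[k].min(0),P[k].max(0)) if k.any() else ()))
p=cv2.imread('pics/side5.png')[150:310,220:420];q=cv2.imread('pics/top5.png')[140:300,200:360]
cv2.imwrite('pics/c8.png',np.hstack([cv2.resize(p,(450,360)),cv2.resize(q,(350,360))]))
E
```

```text
[0.5343 0.099  0.0569] [-0.0009  1.      0.0001 -0.0003] [ 0.3066  0.8954 -3.761 ]
side 62 [0.5031 0.0953 0.087 ] [0.5105 0.1146 0.1249]
top 0
```

View pics/c8.png

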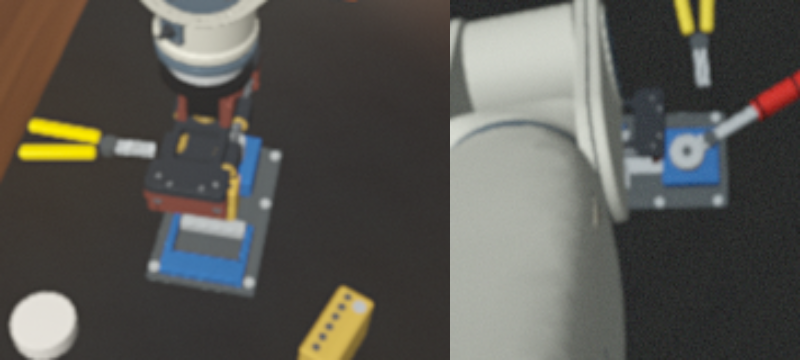

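Call:
drive_tool(series=[[-0.1,-0.1,1.2,0,0,0,1],[-0.1,-0.1,2.4,0,0,0,1],[-0.1,-0.1,3.6,0,0,0,1],[-0.1,-0.1,4.4,0,0,0,1],[-0.1,-0.1,4.4,0,0,0,1]])

```text
time_s: 10.4
eef_pos: [0.5338, 0.0969, 0.0103]
ee_rot: [-0.0, 1.0, -0.0, -0.002]
ft_force: [-0.6, 0.9, -3.7]
finger_gap: 0.0257
```

Call:
drive_tool(series=[[0,0,0.1,0,0,0,1],[0,0,0.2,0,0,0,1],[0,0,0.4,0,0,0,1],[0,0,0.5,0,0,0,1],[0,0,0.6,0,0,0,1]])

```text
time_s: 10.82
eef_pos: [0.5361, 0.0971, 0.0073]
ee_rot: [-0.0, 1.0, 0.0, 0.0]
ft_force: [-0.3, 0.1, -3.4]
finger_gap: 0.0258
```

Call:
drive_tool(series=[[0,0,0.1,0,0,0,1],[0,0,0.2,0,0,0,1],[0,0,0.3,0,0,0,1],[0,0,0.4,0,0,0,1],[0,0,0.5,0,0,0,1]])

```text
time_s: 11.23
eef_pos: [0.5358, 0.0971, 0.0019]
ee_rot: [-0.0, 1.0, -0.0, 0.0]
ft_force: [-0.1, 0.1, -3.9]
finger_gap: 0.0254
```

Call:
drive_tool(series=[[0,0.1,0.1,0,0,0,1],[0,0.1,0.2,0,0,0,1],[0,0.1,0.3,0,0,0,1],[0,0.1,0.4,0,0,0,1],[0,0.1,0.5,0,0,0,1]])

```text
time_s: 11.65
eef_pos: [0.5358, 0.0981, -0.0031]
ee_rot: [-0.0, 1.0, -0.0, -0.0]
ft_force: [0.1, 0.1, -3.3]
finger_gap: 0.0259
```

Call:
drive_tool(series=[[0,0,0.1,0,0,0,1],[0,0,0.2,0,0,0,1],[0,0,0.3,0,0,0,1],[0,0,0.4,0,0,0,1],[0,0,0.5,0,0,0,1]])

```text
time_s: 12.07
eef_pos: [0.5358, 0.0981, -0.0081]
ee_rot: [-0.0, 1.0, -0.0, -0.0]
ft_force: [0.5, 0.8, -3.9]
finger_gap: 0.026
```

Call:
drive_tool(series=[[0,0,0.1,0,0,0,1],[0,0,0.2,0,0,0,1],[0,0,0.3,0,0,0,1]])

```text
time_s: 12.32
eef_pos: [0.5358, 0.0981, -0.0111]
ee_rot: [-0.0, 1.0, -0.0, 0.0]
ft_force: [0.2, 0.8, -3.6]
finger_gap: 0.0256
```

Free so far with the block's underside at about z = 12 mm; now feeling for the floor.

Call:
drive_tool(series=[[0,0,0.05,0,0,0,1],[0,0,0.1,0,0,0,1],[0,0,0.13,0,0,0,1],[0,0,0.16,0,0,0,1],[0,0,0.16,0,0,0,1]])

```text
time_s: 12.73
eef_pos: [0.5358, 0.0981, -0.0126]
ee_rot: [-0.0, 1.0, 0.0, 0.0]
ft_force: [0.0, -1.1, -3.7]
finger_gap: 0.0258
```

Call:
drive_tool(series=[[0,0,0.02,0,0,0,1],[0,0,0.04,0,0,0,1],[0,0,0.06,0,0,0,1]])

```text
time_s: 12.98
eef_pos: [0.5359, 0.0981, -0.0129]
ee_rot: [-0.0, 1.0, 0.0, 0.0]
ft_force: [-1.9, -0.5, 2.2]
finger_gap: 0.0256
```

Call:
drive_tool(series=[[0,0,0,0,0,0,0.1],[0,0,0,0,0,0,0.1],[0,0,0,0,0,0,0.1],[0,0,0,0,0,0,0.1],[0,0,0,0,0,0,0.1]])

```text
time_s: 13.4
eef_pos: [0.536, 0.0981, -0.0131]
ee_rot: [-0.0, 1.0, 0.0, 0.0]
ft_force: [0.2, 0.3, 0.3]
finger_gap: 0.0393
```

Call:
drive_tool(series=[[0,0,-1,0,0,0,0.1],[0,0,-3,0,0,0,0.1],[0,0,-6,0,0,0,0.1],[0,0,-9,0,0,0,0.1],[0,0,-12,0,0,0,0.1]])

```text
time_s: 13.82
eef_pos: [0.5354, 0.098, 0.1086]
ee_rot: [-0.0, 1.0, -0.0, -0.0]
ft_force: [0.5, 0.0, 0.5]
finger_gap: 0.0396
```

Call:
drive_tool(series=[[-1.6,-3.5,0,0,0,0,1],[-3.2,-7,0,0,0,0,1],[-4.8,-10.5,0,0,0,0,1],[-6.4,-14,0,0,0,0,1],[-8,-17.5,0,0,0,0,1]], newtons=40)

```text
time_s: 14.23
eef_pos: [0.6164, -0.0786, 0.1079]
ee_rot: [-0.0, 1.0, -0.0, 0.0]
ft_force: [-0.5, 0.3, -0.3]
finger_gap: 0.0097
```

Call:
drive_tool(series=[[-0.8,-1.7,0,0,0,-5.8,1],[-1.5,-3.3,0,0,0,-11.6,1],[-1.5,-3.3,0,0,0,-17.4,1],[-1.5,-3.3,0,0,0,-23.2,1],[-1.5,-3.3,0,0,0,-29.1,1]])

```text
time_s: 14.65
eef_pos: [0.6308, -0.1105, 0.1074]
ee_rot: [-0.253, 0.967, -0.0, 0.0]
ft_force: [0.3, -0.2, 0.6]
finger_gap: 0.0001
```

```bash
python3 - <<'E'
from o import *
s=robot.get_state();print(s['eef_pos'],s['ee_rot'],s['qpos'],s['finger_gap'])
for n in('side','top'):
    p,d=grab(n,n+'6.png');P,h,ok=cloud(n);H,S,V=h[...,0],h[...,1],h[...,2];z=P[...,2]
    k=(H>15)&(H<32)&(S>90)&ok&near(P,.535,.098,.06)&(z>.047)&(z<.062);print(n,'block',rect(P[k]) if k.sum()>9 else k.sum())
    rd=((H<8)|(H>172))&(S>130)&ok&near(P,.6,-.125,.08)&(z>.04)&(z<.068);print('handle',rect(P[rd]) if rd.sum()>9 else 0)
p=cv2.imread('pics/side6.png')[110:310,190:440];q=cv2.imread('pics/top6.png')[110:270,240:400]
cv2.imwrite('pics/c9.png',np.hstack([cv2.resize(p,(450,360)),cv2.resize(q,(350,360))]))
E
```

```text
[ 0.6308 -0.1105  0.1074] [-0.2532  0.9674 -0.      0.0001] [-0.1921  0.537   1.6463  0.      0.9582 -2.2749] 0.00011047961463147866
side block (array([534. ,  99.7]), array([28.2, 59.5]), 88.8, 261, np.float64(52.9))
handle (array([ 601.2, -124.9]), array([ 24.6, 100.2]), 30.0, 244, np.float64(60.8))
top block (array([536.8,  96. ]), array([55.4, 23. ]), 0.3, 197, np.float64(53.6))
handle 0
```

View pics/c9.png

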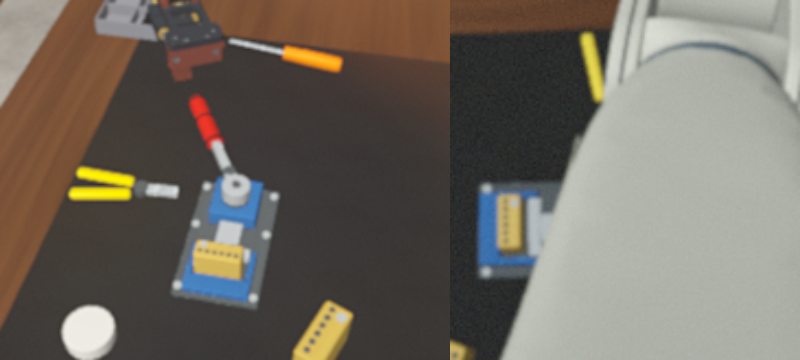

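Call:
drive_tool(series=[[0,0,2,0,0,0,1],[0,0,4.5,0,0,0,1],[0,0,7,0,0,0,1],[0,0,9,0,0,0,1],[0,0,10.0,0,0,0,1]])

```text
time_s: 15.17
eef_pos: [0.6292, -0.1095, 0.0047]
ee_rot: [-0.25, 0.968, 0.001, -0.001]
ft_force: [0.0, 0.4, 0.1]
finger_gap: 0.0004
```

Call:
drive_tool(series=[[0,0,0.9,0,0,0,1],[0,0,0.9,0,0,0,1],[0.2,0,0.9,0,0,0,1],[0.4,0,0.9,0,0,0,1],[0.6,0,0.9,0,0,0,1]])

```text
time_s: 15.58
eef_pos: [0.6263, -0.1131, -0.0009]
ee_rot: [-0.251, 0.968, -0.0, 0.001]
ft_force: [0.4, -0.1, -0.8]
finger_gap: 0.0003
```

Call:
drive_tool(series=[[0.1,0,0,0,0,0,1],[0.2,0,0,0,0,0,1],[0.3,0,0,0,0,0,1],[0.4,0,0,0,0,0,1],[0.5,0,0,0,0,0,1]])

```text
time_s: 16.0
eef_pos: [0.6221, -0.1153, -0.0017]
ee_rot: [-0.251, 0.968, -0.0, 0.001]
ft_force: [2.4, 0.8, 1.6]
finger_gap: 0.0005
```

Call:
drive_tool(series=[[0.49,-0.07,0,0,0,2,1],[0.99,-0.12,0,0,0,4,1],[1.49,-0.16,0,0,0,6,1],[1.98,-0.17,0,0,0,8,1],[2.48,-0.17,0,0,0,10,1]])

```text
time_s: 16.42
eef_pos: [0.6011, -0.129, -0.0018]
ee_rot: [-0.165, 0.986, -0.0, 0.001]
ft_force: [1.8, 1.2, 0.8]
finger_gap: 0.0005
```

```bash
cat > f.py <<'E'
from m import *
s=robot.get_state();x,y=s['ee_rot'][:2];Y=np.array([2*x*y,2*y*y-1]);X=np.array([-Y[1],Y[0]])
f=s['ft_force'][:2];r=s['eef_pos'][:2]-[.534,-.003]
print('push',-f@X,'along',f@Y,'tq',s['wrist_torque'],'tool',np.degrees(np.arctan2(*Y[::-1])),'handle',np.degrees(np.arctan2(r[1],r[0]))-np.degrees(np.arctan2(.0223,.141)),'R',np.hypot(*r),'axis in tool',-r@X,-r@Y)
E
python3 f.py
```

```text
push 2.109908775958949 along 0.5577581888412525 tq [ 0.1657 -0.2871 -0.011 ] tool 109.00962359319229 handle -70.96364856439791 R 0.142768494339325 axis in tool 0.022368240819570125 0.14100514177904966
```

Rubbing at 2.1 N, as expected (0.3 N m). Another 10°, then smaller steps.

Call:
drive_tool(series=[[0.49,-0.07,0,0,0,2,1],[0.99,-0.12,0,0,0,4,1],[1.49,-0.16,0,0,0,6,1],[1.98,-0.17,0,0,0,8,1],[2.48,-0.17,0,0,0,10,1]])

```text
time_s: 16.83
eef_pos: [0.5781, -0.1387, -0.0018]
ee_rot: [-0.078, 0.997, -0.0, 0.001]
ft_force: [1.5, 0.1, 1.1]
finger_gap: 0.0002
```

Call:
drive_tool(series=[[0.25,-0.04,0,0,0,1,1],[0.49,-0.07,0,0,0,2,1],[0.74,-0.1,0,0,0,3,1],[0.99,-0.12,0,0,0,4,1],[1.24,-0.14,0,0,0,5,1]])

```text
time_s: 17.25
eef_pos: [0.5657, -0.142, -0.002]
ee_rot: [-0.035, 0.999, -0.0, 0.0]
ft_force: [2.1, 1.1, 1.6]
finger_gap: 0.0003
```

Call:
drive_tool(series=[[0.15,-0.02,0,0,0,0.6,1],[0.3,-0.05,0,0,0,1.2,1],[0.47,-0.07,0,0,0,1.9,1],[0.62,-0.08,0,0,0,2.5,1],[0.62,-0.08,0,0,0,2.5,1]])

```text
time_s: 17.67
eef_pos: [0.559, -0.1432, -0.0023]
ee_rot: [-0.014, 1.0, 0.0, -0.0]
ft_force: [1.2, -0.5, 0.5]
finger_gap: 0.0003
```

Call:
drive_tool(series=[[0.15,-0.02,0,0,0,0.6,1],[0.3,-0.05,0,0,0,1.2,1],[0.47,-0.07,0,0,0,1.9,1],[0.62,-0.08,0,0,0,2.5,1],[0.62,-0.08,0,0,0,2.5,1]])

```text
time_s: 18.08
eef_pos: [0.5527, -0.1441, -0.0023]
ee_rot: [0.008, 1.0, 0.0, -0.0]
ft_force: [1.4, 0.2, 0.9]
finger_gap: 0.0005
```

Call:
drive_tool(series=[[0.15,-0.02,0,0,0,0.6,1],[0.3,-0.05,0,0,0,1.2,1],[0.47,-0.07,0,0,0,1.9,1],[0.62,-0.08,0,0,0,2.5,1],[0.62,-0.08,0,0,0,2.5,1]])

```text
time_s: 18.5
eef_pos: [0.5465, -0.1448, -0.0023]
ee_rot: [0.03, 1.0, 0.0, -0.0]
ft_force: [1.8, 0.5, 1.6]
finger_gap: 0.0006
```

Call:
drive_tool(series=[[0.15,-0.02,0,0,0,0.6,1],[0.3,-0.05,0,0,0,1.2,1],[0.47,-0.07,0,0,0,1.9,1],[0.62,-0.08,0,0,0,2.5,1],[0.62,-0.08,0,0,0,2.5,1]])

```text
time_s: 18.92
eef_pos: [0.5403, -0.1452, -0.0022]
ee_rot: [0.052, 0.999, 0.0, -0.0]
ft_force: [1.2, 0.7, 0.4]
finger_gap: 0.0002
```

Call:
drive_tool(series=[[0.15,-0.02,0,0,0,0.6,1],[0.3,-0.05,0,0,0,1.2,1],[0.47,-0.07,0,0,0,1.9,1],[0.62,-0.08,0,0,0,2.5,1],[0.62,-0.08,0,0,0,2.5,1]])

```text
time_s: 19.33
eef_pos: [0.534, -0.1454, -0.0022]
ee_rot: [0.074, 0.997, 0.0, -0.0]
ft_force: [0.4, 0.4, 0.2]
finger_gap: 0.0008
```

Call:
drive_tool(series=[[0.15,-0.02,0,0,0,0.6,1],[0.3,-0.05,0,0,0,1.2,1],[0.47,-0.07,0,0,0,1.9,1],[0.62,-0.08,0,0,0,2.5,1],[0.62,-0.08,0,0,0,2.5,1]])

```text
time_s: 19.75
eef_pos: [0.5278, -0.1453, -0.0022]
ee_rot: [0.095, 0.995, 0.0, -0.0]
ft_force: [1.6, 0.8, -0.4]
finger_gap: 0.0003
```

Call:
drive_tool(series=[[0.15,-0.02,0,0,0,0.6,1],[0.3,-0.05,0,0,0,1.2,1],[0.47,-0.07,0,0,0,1.9,1],[0.62,-0.08,0,0,0,2.5,1],[0.62,-0.08,0,0,0,2.5,1]])

```text
time_s: 20.17
eef_pos: [0.5215, -0.1449, -0.0022]
ee_rot: [0.117, 0.993, 0.0, -0.0]
ft_force: [1.6, 1.2, -0.6]
finger_gap: 0.0006
```

Call:
drive_tool(series=[[0.15,-0.02,0,0,0,0.6,1],[0.3,-0.05,0,0,0,1.2,1],[0.47,-0.07,0,0,0,1.9,1],[0.62,-0.08,0,0,0,2.5,1],[0.62,-0.08,0,0,0,2.5,1]])

```text
time_s: 20.58
eef_pos: [0.5153, -0.1442, -0.0022]
ee_rot: [0.139, 0.99, 0.0, -0.0]
ft_force: [1.9, 1.1, -0.0]
finger_gap: 0.0002
```

Call:
drive_tool(series=[[0.15,-0.02,0,0,0,0.6,1],[0.3,-0.05,0,0,0,1.2,1],[0.47,-0.07,0,0,0,1.9,1],[0.62,-0.08,0,0,0,2.5,1],[0.62,-0.08,0,0,0,2.5,1]])

```text
time_s: 21.0
eef_pos: [0.5091, -0.1432, -0.0022]
ee_rot: [0.16, 0.987, 0.0, -0.0]
ft_force: [1.7, 0.8, -0.1]
finger_gap: 0.0003
```

Call:
drive_tool(series=[[0.15,-0.02,0,0,0,0.6,1],[0.3,-0.05,0,0,0,1.2,1],[0.47,-0.07,0,0,0,1.9,1],[0.62,-0.08,0,0,0,2.5,1],[0.62,-0.08,0,0,0,2.5,1]])

```text
time_s: 21.42
eef_pos: [0.503, -0.142, -0.0022]
ee_rot: [0.182, 0.983, 0.0, -0.0]
ft_force: [1.7, 0.7, 0.0]
finger_gap: 0.0006
```

Call:
drive_tool(series=[[0.15,-0.02,0,0,0,0.6,1],[0.3,-0.05,0,0,0,1.2,1],[0.47,-0.07,0,0,0,1.9,1],[0.62,-0.08,0,0,0,2.5,1],[0.62,-0.08,0,0,0,2.5,1]])

```text
time_s: 21.83
eef_pos: [0.4969, -0.1405, -0.0023]
ee_rot: [0.203, 0.979, 0.0, -0.0]
ft_force: [2.5, 0.1, 0.5]
finger_gap: 0.0007
```

Call:
drive_tool(series=[[0.15,-0.02,0,0,0,0.6,1],[0.3,-0.05,0,0,0,1.2,1],[0.47,-0.07,0,0,0,1.9,1],[0.62,-0.08,0,0,0,2.5,1],[0.62,-0.08,0,0,0,2.5,1]])

```text
time_s: 22.25
eef_pos: [0.4909, -0.1388, -0.0022]
ee_rot: [0.224, 0.974, 0.0, -0.0]
ft_force: [1.6, 0.3, -0.8]
finger_gap: 0.0006
```

Call:
drive_tool(series=[[0.15,-0.02,0,0,0,0.6,1],[0.3,-0.05,0,0,0,1.2,1],[0.47,-0.07,0,0,0,1.9,1],[0.62,-0.08,0,0,0,2.5,1],[0.62,-0.08,0,0,0,2.5,1]])

```text
time_s: 22.67
eef_pos: [0.4861, -0.1372, -0.002]
ee_rot: [0.246, 0.969, -0.0, 0.001]
ft_force: [4.5, 0.2, -0.4]
finger_gap: 0.0006
```

Call:
drive_tool(series=[[0.06,-0.01,0,0,0,0.25,1],[0.12,-0.02,0,0,0,0.5,1],[0.18,-0.03,0,0,0,0.75,1],[0.25,-0.04,0,0,0,1,1],[0.25,-0.04,0,0,0,1,1]])

```text
time_s: 23.08
eef_pos: [0.4852, -0.1369, -0.0017]
ee_rot: [0.254, 0.967, -0.0, 0.002]
ft_force: [6.6, -3.4, -1.8]
finger_gap: 0.0005
```

```bash
python3 f.py
```

```text
push 7.41655930727377 along 0.2975369737383853 tq [-0.3645 -1.1728 -0.0086] tool 60.56579030284474 handle -119.0202252462684 R 0.14250414506611087 axis in tool 0.02327740526292222 0.14058887089691016
```

Call:
drive_tool(series=[[0.06,-0.01,0,0,0,0.25,1],[0.12,-0.02,0,0,0,0.5,1],[0.18,-0.03,0,0,0,0.75,1],[0.25,-0.04,0,0,0,1,1],[0.25,-0.04,0,0,0,1,1]])

```text
time_s: 23.5
eef_pos: [0.4833, -0.1362, -0.0016]
ee_rot: [0.262, 0.965, -0.0, 0.003]
ft_force: [9.0, -2.7, -1.4]
finger_gap: 0.0008
```

```bash
python3 f.py
```

```text
push 9.132752445108462 along 2.2771242976106905 tq [-0.5581 -1.4096 -0.0227] tool 59.56885643799784 handle -119.82118925051023 R 0.14253889542174555 axis in tool 0.023763820034264964 0.14054210185335658
```

Call:
drive_tool(series=[[0.06,-0.01,0,0,0,0.25,1],[0.12,-0.02,0,0,0,0.5,1],[0.18,-0.03,0,0,0,0.75,1],[0.25,-0.04,0,0,0,1,1],[0.25,-0.04,0,0,0,1,1]])

```text
time_s: 23.92
eef_pos: [0.481, -0.1354, -0.0016]
ee_rot: [0.271, 0.963, -0.0, 0.003]
ft_force: [9.0, -2.6, -2.1]
finger_gap: 0.0003
```

```bash
python3 f.py
```

```text
push 9.005917617249843 along 2.4639202258098325 tq [-0.5905 -1.4619 -0.0255] tool 58.56422981851459 handle -120.7932340171261 R 0.14256512991930495 axis in tool 0.02384810221492569 0.14055429330818728
```

Call:
drive_tool(series=[[0.05,-0.01,0,0,0,0.2,1],[0.1,-0.02,0,0,0,0.4,1],[0.15,-0.02,0,0,0,0.6,1],[0.15,-0.02,0,0,0,0.6,1]])

```text
time_s: 24.25
eef_pos: [0.4797, -0.1348, -0.0016]
ee_rot: [0.276, 0.961, -0.0, 0.003]
ft_force: [9.0, -3.3, -2.9]
finger_gap: 0.0003
```

```bash
python3 f.py
```

```text
push 9.32573192192819 along 1.9976061928708286 tq [-0.6336 -1.4299 -0.0718] tool 57.9703869235245 handle -121.37498155254188 R 0.14256278185720564 axis in tool 0.023877375451152184 0.14054691431294952
```

Force is flat at about 9 N over about 5–6 mm of travel, so it has clicked. Backing off smoothly.

Call:
drive_tool(series=[[-0.2,0,0,0,0,0,1],[-0.4,0,0,0,0,0,1],[-0.6,0,0,0,0,0,1],[-0.9,0,0,0,0,0,1],[-1.2,0,0,0,0,0,1]])

```text
time_s: 24.67
eef_pos: [0.4864, -0.1399, -0.0023]
ee_rot: [0.276, 0.961, -0.0, -0.001]
ft_force: [0.9, 0.5, -0.3]
finger_gap: 0.0003
```

Call:
drive_tool(series=[[-0.8,0,0,0,0,0,1],[-1.8,0,0,0,0,0,1],[-2.8,0,0,0,0,0,1],[-3.0,0,0,0,0,0,1],[-3.0,0,0,0,0,0,1]])

```text
time_s: 25.08
eef_pos: [0.5134, -0.1566, -0.0023]
ee_rot: [0.276, 0.961, -0.0, 0.0]
ft_force: [-0.2, 0.8, 0.1]
finger_gap: 0.0005
```

Call:
drive_tool(series=[[0,0,-3,0,0,0,1],[0,0,-6,0,0,0,1],[0,0,-10,0,0,0,1],[0,0,-14,0,0,0,1],[0,0,-18,0,0,0,1]])

```text
time_s: 25.5
eef_pos: [0.5114, -0.1555, 0.1792]
ee_rot: [0.276, 0.961, 0.0, -0.001]
ft_force: [1.1, -0.8, -0.4]
finger_gap: 0.0003
```

```bash
python3 f.py; python3 - <<'E'
from o import *
for n in('side','top'):
    p,d=grab(n,n+'7.png');P,h,ok=cloud(n);H,S,V=h[...,0],h[...,1],h[...,2];z=P[...,2]
    k=(H>15)&(H<32)&(S>90)&ok&near(P,.535,.1,.06)&(z>.047)&(z<.062);print(n,'block',rect(P[k]) if k.sum()>9 else k.sum())
    rd=((H<8)|(H>172))&(S>130)&ok&near(P,.465,-.122,.08)&(z>.04)&(z<.068);print('handle',rect(P[rd]) if rd.sum()>9 else 0)
p=cv2.imread('pics/side7.png')[110:310,190:440];q=cv2.imread('pics/top7.png')[110:270,240:400]
cv2.imwrite('pics/c10.png',np.hstack([cv2.resize(p,(450,360)),cv2.resize(q,(350,360))]))
E
```

```text
push 1.3371833409902805 along -0.09546078799952173 tq [-0.0351 -0.075  -0.0307] tool 58.00786349121269 handle -107.41543340527262 R 0.1542150686766036 axis in tool 0.06165079643032065 0.14135555757917043
side block (array([534.7, 102.4]), array([26.7, 58.4]), 89.0, 264, np.float64(53.1))
handle (array([ 464.8, -125. ]), array([98.9, 23.6]), 60.9, 281, np.float64(60.5))
top block (array([536.3,  98.5]), array([22.7, 57.3]), 89.7, 199, np.float64(53.6))
handle 0
```

View pics/c10.png

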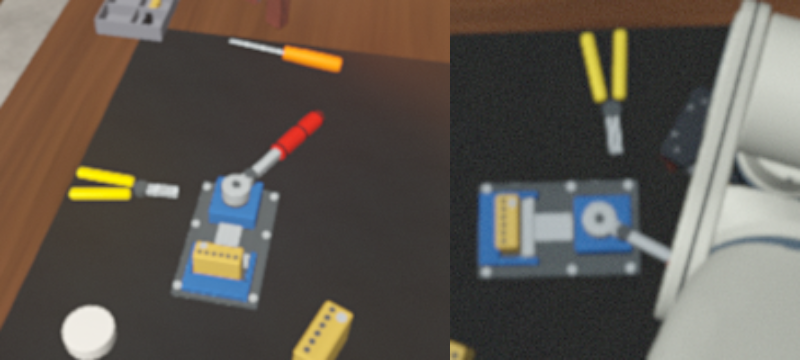

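```bash
python3 -c "
from rig import robot;print(robot.close_job(),robot.get_state()['time_s'])"
```

```text
the job is handed in; nothing more can be done
the job is handed in; nothing more can be done
```

The small brass block is clamped upright in the slot, and the torque handle has been taken to its click and let go. I handed the job in after about 26 s of robot time; no verdict is reported.

- **First grasp missed:** the gripper closed above the block. The cameras showed the real fingertips about 40 mm above the reported TCP. I added that offset to every later height, and the second grasp held at 25.9 mm.
- **Block in the slot:** I lowered it until I felt the floor at the expected height (force from −3.7 N to +2.2 N), then released it. Its top measured about 53–54 mm, so it is fully down.
- **Handle:** it turned against about 2 N of rubbing for roughly 1 rad. Tightness then built up and the joint gave at about 9 N. The force stayed flat for about 5.5 to 6 mm of handle travel, short of the 15 mm stop, and I backed off there.
- **Last checks:**
  - The handle sprang back to −119°, the angle at which it had come up tight.
  - The jaw has pushed the block about 2.5 mm towards the fixed jaw and it still stands upright.
  - The pliers, tin, screwdriver and larger block were not touched.
  - The tool was clear of everything.
- **Disagreements:** the two cameras differed by 2–4 mm in absolute position. In the last picture the top camera could not see the handle, so its straightness was checked from the side camera only.

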